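# Bolt down the lid of a transit crate

### The job

The crate of finished sleeves is ready to go: bolt its lid shut. Lift the barrel bolt's handle, slide the bolt across under the staple until you feel the handle come up against its stop, and, holding it there against the push of the lid's seal, ease the handle right down into the keeper notch without forcing it, and let go. Leave the sleeves and the can where they stand.

Things in the scene. Friction and masses are not known exactly. Their poses are not given: they have to be found in the camera images.
- crate: plywood transit crate fixed to the bench, 280 (x) x 440 (y) x 158 mm high. Origin: centre of its underside; x to the back, y along the barrel bolt in the direction it is thrown, z up. The steel bolt lies on top along the front edge (-x side); its axis is at x -108, z 174 mm, parallel to y. A staple over the fixed deck strip stands at y 119 mm, its bridge 8 mm thick above the rod's path
- lid: hinged lid (crate y -220 to 83 mm) with bolt and keeper. Origin on its hinge line, crate (0, -205, 150) mm; axes as the crate's. A rubber seal holds it proud; the bolt's taper draws lid, bolt and handle 2 to 6 mm down. The keeper's notch, 12 mm wide, ends at the handle's stop: the arm drops in only within 2 mm of the stop. The keeper has slotted holes: its place is known only to +-7 mm
- knob (a point): centre of the black knob at the end of the handle: a flat steel arm, 10 mm wide along the bolt and 8 mm thick, 80 mm from the bolt axis to the knob centre. The knob is a flat-sided drum, 24 mm across and 20 mm wide along the bolt, so it turns between fingers that pinch it from above. Handle down: the knob is level with the axis, 48 mm out in front of the crate, free all round. It swings up and back over the axis
- bolt (a joint): slide of the 16 mm rod along the crate's +y, m. Starts at 0 to 0.013. The arm's centre is at crate y = -0.085 + value. About 3 N slides it; from about 0.048 its taper rides under the staple and the push needed grows by about 1 N per mm to 7 to 21 N at the stop, then steeply; 23 N at the knob is surely home. Let go with the handle up, it slips back. The handle meets its rigid stop at 0.060 +-0.007
- handle (a joint): handle angle, rad: 0 = right down (level, towards -x), grows as it is lifted, 1.45 = almost upright, its end. It stays where it is left (about 1 N at the knob turns it, a few N while pressed on the stop). A steel keeper rail 20 mm in front of the axis, its top 14 mm above it, holds the arm above 0.8 rad between rest and notch; slide it at 1.1 or more. The arm and keeper are to be loaded gently, under 25 N where they touch
- sleeve_a: polished aluminium sleeve, 64 mm across, 110 mm tall, standing on the crate's fixed deck strip; origin: centre of its underside. Leave alone
- sleeve_b: polished aluminium sleeve, 80 mm across, 140 mm tall, standing on the bench beside the crate; origin: centre of its underside. Leave alone
- can: white plastic rinse can, 90 x 130 mm, 183 mm tall with its grip, standing on the bench beside the crate; origin: centre of its underside. Leave alone

How it is judged:
By the outcome, as a careful person would: the job done as asked, in the order asked, and still so for the second after the job is handed in, with the robot touching nothing.
It also fails if it takes over 64 s, if anything falls off the work surface, if the arm or the gripper's body presses on something with over 40 N, if the wrist force passes 120 N, or if a joint passes its speed limit or range.

### The arm

A 6-joint arm with a two-finger parallel gripper is mounted at the origin on the work surface. World frame = base frame: x ahead of the robot, y to its left, z up, the work surface at z = 0. Lengths are in m, angles in degrees, forces in N, time in s.
With the tool pointing down it reaches from about 0.325 to 0.775 m from the base axis. Payload 5.5 kg.
Tool frame: the origin (TCP) lies at the centre of the arm's flange, where the gripper is bolted on; the fingertips stand 182 mm ahead of it and the grasp point (between the pads) lies 163 mm ahead of it; z points along the fingers, y is the direction in which the jaws open and shut (so a half turn about z gives the same grasp; the last joint's range is limited). The gripper opens to 88 mm and grips with 3 to 60 N. Pads are 20 mm wide; open, the fingers measure 115 mm over their backs; the gripper's body (75 mm by 178 mm) begins 61 mm behind the grasp point.
Start: joints at [-71.087, 5.22, 70.514, -0, 104.267, -3.249], TCP at [0.226, -0.556, 0.405] pointing down, gripper open.
Joint ranges: [-164.24, 164.24], [-49.07, 125.15], [9.68, 141.18], [-86.29, 266.29], [3.28, 154.24], [-151.56, 151.56]. Speed limits (degrees/s): [147.25, 147.25, 172.46, 180, 180, 180].

### API

Orientations are given as [roll, pitch, yaw] about the fixed x, y, z axes, in that order (R = Rz(yaw) Ry(pitch) Rx(roll)).
In Python, from station import r gives the robot as it stands. The module is installed in compiled form; this text tells all that it offers. Calls block until the motion is done:
- r.reach(position, orientation): joint-space move of the TCP to a pose.
- r.servo_line(position, rotation=None, speed=0.15): straight line of the TCP; rotation=None keeps the orientation; speed is the mean speed in m/s.
- r.move_joints(angles): joint-space move.
- r.let_go() and r.grab(squeeze=None): open the fingers fully, or close them until they stop; squeeze is the grip in N (None keeps the last).
- r.wait(seconds).
- r.inverse_kinematics(position, orientation): joint angles nearest the present ones, or None.
- r.sense(): the state.
- r.snapshot(name): name is "scene" or "side" or "wrist"; returns a dict with "frame" (480x640x3 uint8, red, green, blue), "fx", "fy", "cx", "cy" (pixels), "R" (3x3) and "t" (3): a world point X has camera coordinates R X + t. Camera axes: x right, y down, z forward; pixel columns grow to the right and rows downward; lengths in m; the calibration is good to about 2 mm. A picture is of the moment at which its call begins. There is no depth.
A pose or a line that the arm cannot do raises r.IKError and nothing moves.
- r.hand_in(): hands the job in, once; it reports no verdict.
The state is a dict: "clock": time; "joints": joint angles; "joint_vel": joint speeds; "joint_torque": joint torques, N m; "tcp_pos": TCP position; "orientation": TCP orientation; "contact_force": force on the tool from outside, world axes, zero at the start; "torque": the same for the moment, N m; "opening": finger opening in m.
Only numpy, scipy, OpenCV 4.12 (cv2) and the standard library are available. Lean on these libraries where they do the work, as an engineer would, in place of code of your own. Each camera call takes 0.05 s, during which the arm holds its last target.

## Working session

There is one attempt and no reset: what is moved stays moved. The work goes in short steps, each a Python script; the robot and the scene stay as the last script left them, time stands still between calls to the robot, and variables do not carry over. Pictures are saved under pics/ and viewed, and the job is handed in when it is done.

```bash
mkdir -p pics
cat > h.py <<'E'
import numpy as np, cv2, json
from station import r
def snap(name, fn):
    s=r.snapshot(name); cv2.imwrite('pics/'+fn+'.png', s['frame'][:,:,::-1])
    np.savez('pics/'+fn+'.npz', **{k:np.array(v) for k,v in s.items()})
    return s
def load(fn): return dict(np.load('pics/'+fn+'.npz'))
def proj(s,X):
    X=np.atleast_2d(X); c=X@np.array(s['R']).T+np.array(s['t'])
    return np.c_[s['fx']*c[:,0]/c[:,2]+s['cx'], s['fy']*c[:,1]/c[:,2]+s['cy']]
def ray(s,u,v):
    R=np.array(s['R']); d=R.T@np.array([(u-s['cx'])/s['fx'],(v-s['cy'])/s['fy'],1.]); return -R.T@np.array(s['t']), d
def onz(s,u,v,z):
    o,d=ray(s,u,v); return o+d*(z-o[2])/d[2]
def crop(fn,out,x0,y0,x1,y1,k):
    im=cv2.imread('pics/'+fn+'.png')[y0:y1,x0:x1]; cv2.imwrite('pics/'+out+'.png',cv2.resize(im,None,fx=k,fy=k,interpolation=cv2.INTER_CUBIC))
E
python3 - <<'E'
from h import *
for n in ('scene','side','wrist'):
    s=snap(n,n+'0'); print(n,s['fx'],s['cx'],s['cy'],-np.array(s['R']).T@np.array(s['t']))
print(r.sense())
E
```

```text
scene 535.0179415342185 319.4221084104698 242.83257667363586 [ 0.93408511 -0.1773318   1.06565079]
side 573.9180892531967 321.62601252946206 236.69858547935317 [0.94837642 0.20447978 1.0985918 ]
wrist 382.7330150287254 317.4117072263245 234.71506153170287 [ 0.29855719 -0.52627641  0.38350077]
{'clock': 0.15, 'joints': array([-7.10850113e+01,  5.25169524e+00,  7.05631861e+01, -6.47188065e-04,
        1.04265914e+02, -3.24943700e+00]), 'joint_vel': array([-0.11791713, -0.07395146, -0.1722686 ,  0.06251077, -0.02462876,
       -0.0059959 ]), 'joint_torque': array([ 1.75232395e-03, -4.47044885e+01, -4.06907952e+01,  6.99455291e-02,
        2.74722412e-02, -8.13604765e-05]), 'tcp_pos': array([ 0.22636468, -0.55571392,  0.40381019]), 'orientation': array([-1.79919299e+02, -3.95325770e-03,  2.21642639e+01]), 'contact_force': array([-0.29107578, -0.35717204,  0.34668448]), 'torque': array([ 0.02511196,  0.02140723, -0.04630488]), 'opening': 0.08779128867207875}
```

View pics/scene0.png

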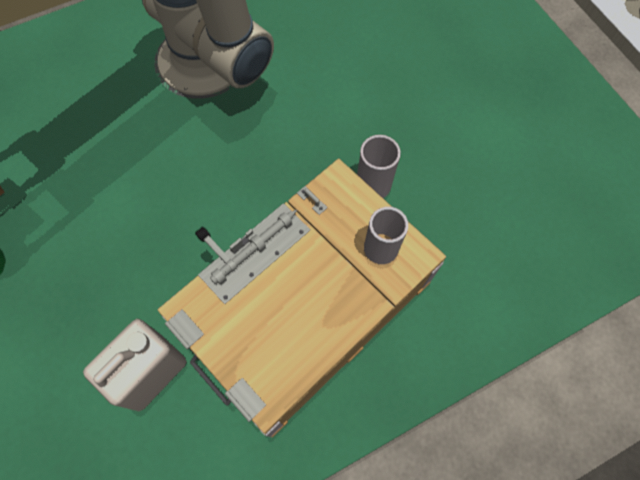

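View pics/side0.png

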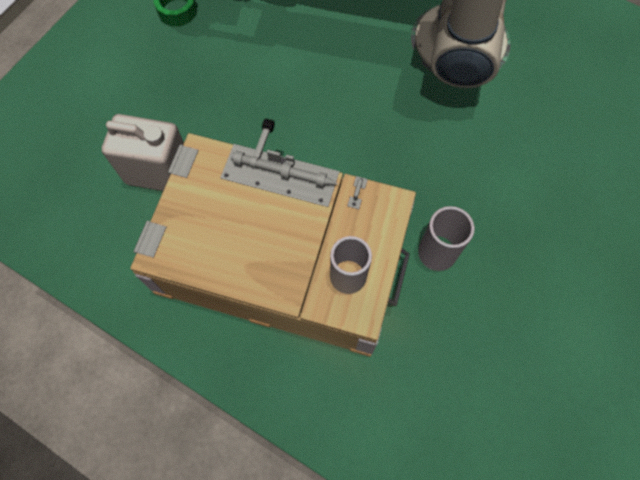

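View pics/wrist0.png

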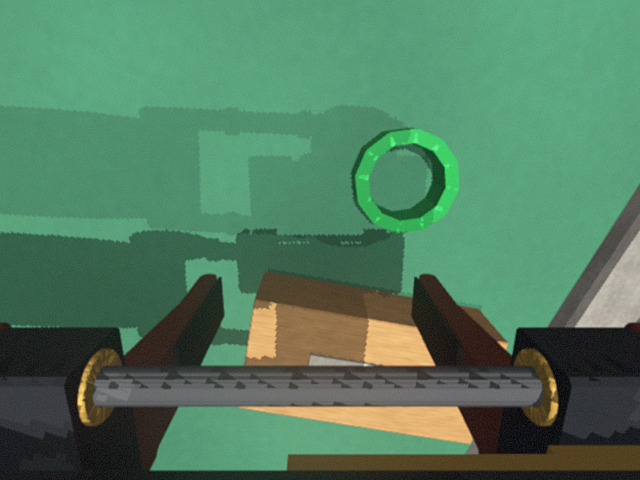

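The scene view shows the crate with its deck corners at about (340,160) and (444,256), and the bolt along the front edge. The knob is near (202,233), the staple near (312,201), and the can is lower left. The side view shows the knob near (267,124). I'll enlarge both.

Run:
```python
from h import *
crop('scene0','c1',150,150,350,300,4)
crop('side0','c2',200,100,400,250,4)
crop('scene0','c3',150,150,460,440,2)
crop('side0','c4',120,110,430,360,2)
```

```text
(no output)
```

View pics/c1.png

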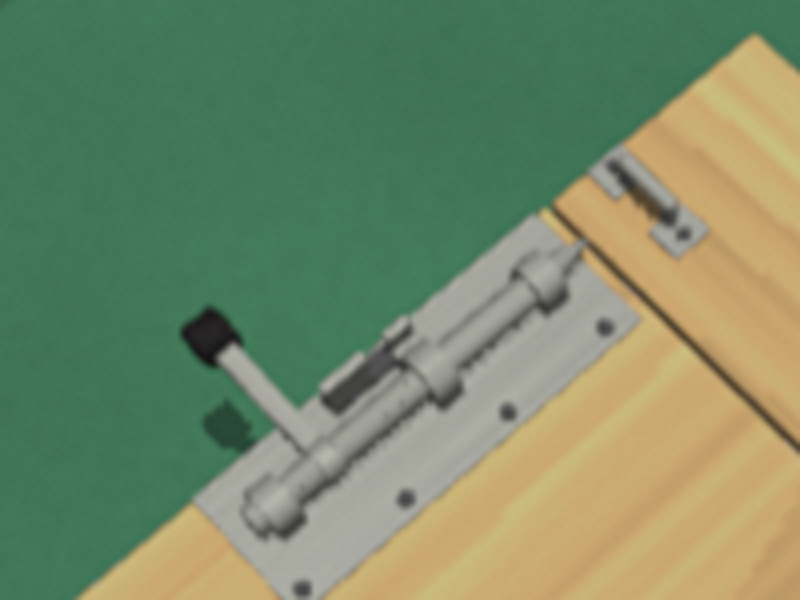

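View pics/c2.png

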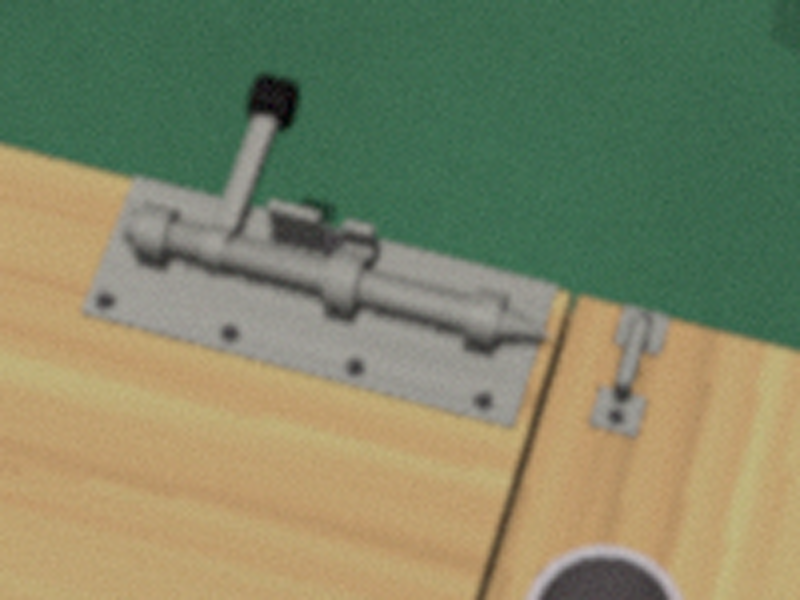

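View pics/c3.png

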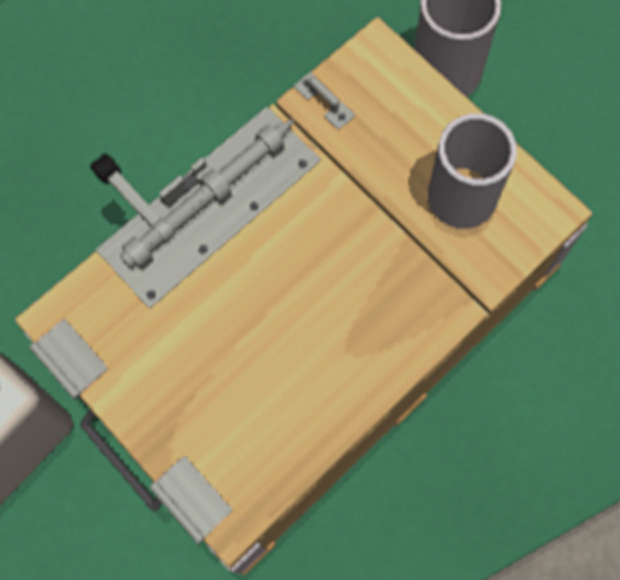

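View pics/c4.png

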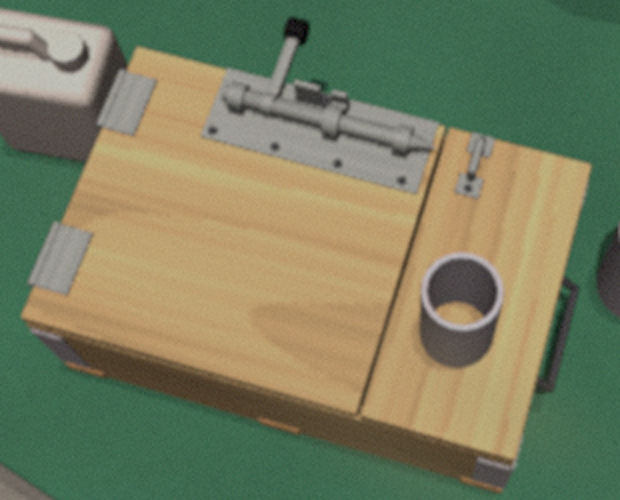

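```bash
cat >> h.py <<'E'
def tri(obs):
    A=[];b=[]
    for s,u,v in obs:
        o,d=ray(s,u,v); d/=np.linalg.norm(d); P=np.eye(3)-np.outer(d,d); A.append(P); b.append(P@o)
    return np.linalg.lstsq(np.vstack(A),np.hstack(b),rcond=None)[0]
E
python3 - <<'E'
from h import *
from scipy.optimize import least_squares
S=load('scene0');D=load('side0')
a=[(-.14,.22,.158),(.14,.22,.158),(.14,-.22,.158),(-.14,-.22,.158)]
ps=np.array([(339,159),(445.5,256.5),(265,431),(158.5,310.5)]);pd=np.array([(415.5,192.5),(376.5,339),(132,269),(189,134)])
def W(p,a):
    a=np.atleast_2d(a);c,s=np.cos(p[2]),np.sin(p[2]); return np.c_[p[0]+c*a[:,0]-s*a[:,1],p[1]+s*a[:,0]+c*a[:,1],a[:,2]]
f=lambda p:np.r_[(proj(S,W(p,a))-ps).ravel(),(proj(D,W(p,a))-pd).ravel()]
best=min((least_squares(f,[.6,0,y],loss='soft_l1') for y in np.arange(-3,3.2,1)),key=lambda q:q.cost)
print(best.x,np.degrees(best.x[2]),best.cost,f(best.x).round(1))
p=best.x
k=tri([(S,202.5,234),(D,268.5,125)]);c,s=np.cos(p[2]),np.sin(p[2])
loc=lambda k:np.r_[np.array([[c,s],[-s,c]])@(k[:2]-p[:2]),k[2]]
print('knob',k,loc(k))
for n,q1,q2 in [('tip',(588,240),(548,337)),('staple front end',(622,155),(645,315)),('rear',(676,222),(622,392)),('armroot',(318,450),(232,235)),('stoppost',(400,328),(360,228)),('rail corner L',(325,390),(272,203)),('plateL',(195,497),(135,180)),('plateR',(540,212),(558,288))]:
    k=tri([(S,q1[0]/4+150,q1[1]/4+150),(D,q2[0]/4+200,q2[1]/4+100)]);print(n,loc(k).round(4))
np.save('crate.npy',p)
# can & sleeves
for n,q1,q2 in [('can cap',(140,340),(152,132)),('sleeveb',(380,152),(451,228)),('sleevea',(388,225),(351,258))]:
    k=tri([(S,*q1),(D,*q2)]);print(n,k,loc(k).round(3))
E
```

```text
[ 0.67552604 -0.05955869  0.2699571 ] 15.467402484263708 8.996357054068456 [-0.4 -1.   1.3 -0.5 -0.6  2.9 -1.2 -0.7  1.  -0.2  1.8  2.  -2.2  0.5
 -0.6 -0.8]
knob [ 0.51372312 -0.18269099  0.1761398 ] [-0.18878096 -0.07552151  0.1761398 ]
tip [-0.1067  0.0798  0.1766]
staple front end [-0.1258  0.1188  0.1829]
rear [-0.0894  0.1176  0.1725]
armroot [-0.1182 -0.074   0.1688]
stoppost [-0.1276 -0.0139  0.1914]
rail corner L [-0.1295 -0.0564  0.1886]
plateL [-0.1383 -0.1277  0.1631]
plateR [-0.1364  0.0764  0.1665]
can cap [ 0.64539843 -0.34770391  0.19267418] [-0.106 -0.27   0.193]
sleeveb [0.5018562  0.19977196 0.14134605] [-0.098  0.296  0.141]
sleevea [0.68312247 0.09220223 0.26164109] [0.048 0.144 0.262]
```

```bash
cat >> h.py <<'E'
p=np.load('crate.npy'); c_,s_=np.cos(p[2]),np.sin(p[2]); C=np.array([[c_,-s_,0],[s_,c_,0],[0,0,1.]]); O=np.array([p[0],p[1],0])
ORI=[180,0,float(np.degrees(p[2]))]
def w(a): return C@np.array(a)+O          # crate->world
def loc(k): return C.T@(np.array(k)-O)
G=np.array([0,0,.163])
def gp(): return loc(np.array(r.sense()['tcp_pos'])-G)   # grasp point in crate frame
def fc():
    s=r.sense(); return C.T@np.array(s['contact_force'])
def go(a,speed=.15): r.servo_line(list(w(a)+G),None,speed)
E
python3 - <<'E'
from h import *
K=np.array([-.188,-.0755,.176])
print(r.inverse_kinematics(list(w(K+[0,0,.08])+G),ORI))
r.reach(list(w(K+[0,0,.08])+G),ORI)
print(r.sense()['clock'],gp(),fc())
for n in ('scene','side','wrist'): snap(n,n+'1')
crop('scene1','d1',130,140,330,290,4);crop('side1','d2',200,60,400,210,4)
E
```

```text
[-2.30986077e+01 -2.94740852e+00  7.73295662e+01 -2.54444375e-14
  1.05617842e+02  5.14339898e+01]
1.875 [-0.18841365 -0.07622134  0.25590652] [ 0.00868768  0.95258658 -0.29721284]
```

View pics/wrist1.png

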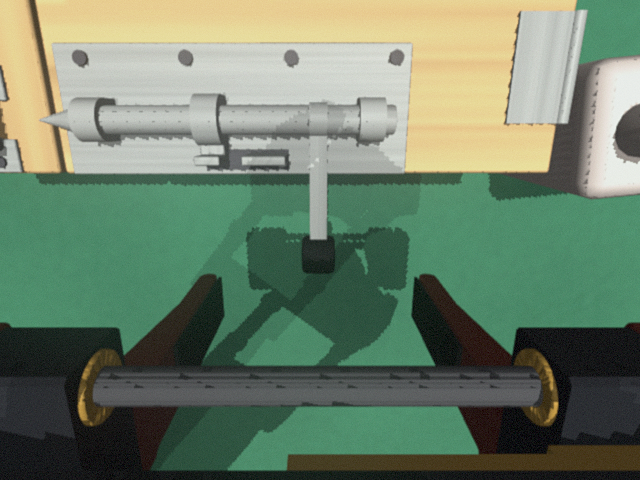

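View pics/d2.png

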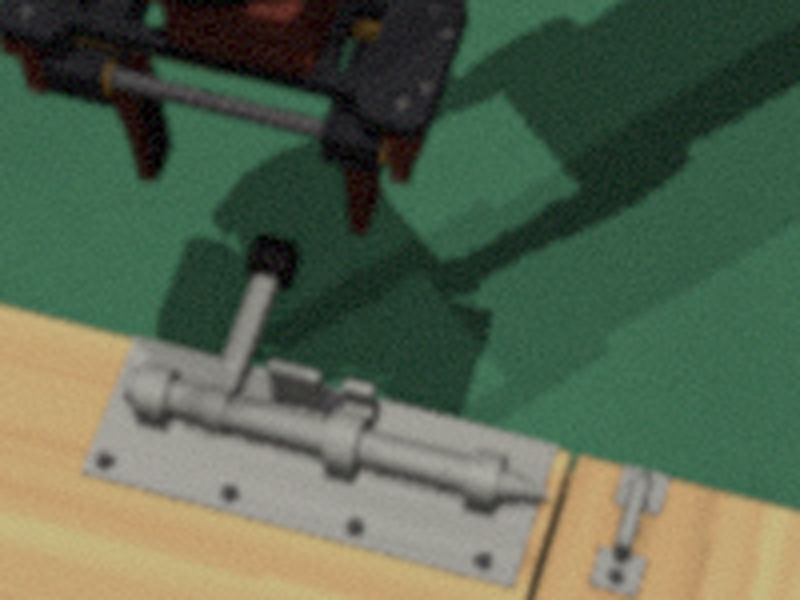

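The wrist view shows the knob at (318,255), midway between the fingers, with the rod level in the picture. The keeper rail spans columns 230–290 and the stop post is at 195–222. I'll enlarge the keeper.

Run:
```python
from h import *
crop('wrist1','d3',180,80,380,280,4)
s=load('wrist1')
print('knob',loc(onz(s,318,252,.178)))
for u in (195,222,243,290): print(u,loc(onz(s,u,158,.188)).round(4))
print('axis',loc(onz(s,260,118,.19)).round(4), 'armroot',loc(onz(s,318,150,.18)).round(4))
```

```text
knob [-0.18626417 -0.07641173  0.178     ]
195 [-0.1288 -0.0099  0.188 ]
222 [-0.1289 -0.0245  0.188 ]
243 [-0.1289 -0.0359  0.188 ]
290 [-0.129  -0.0614  0.188 ]
axis [-0.1082 -0.0464  0.19  ] armroot [-0.1253 -0.0766  0.18  ]
```

View pics/d3.png

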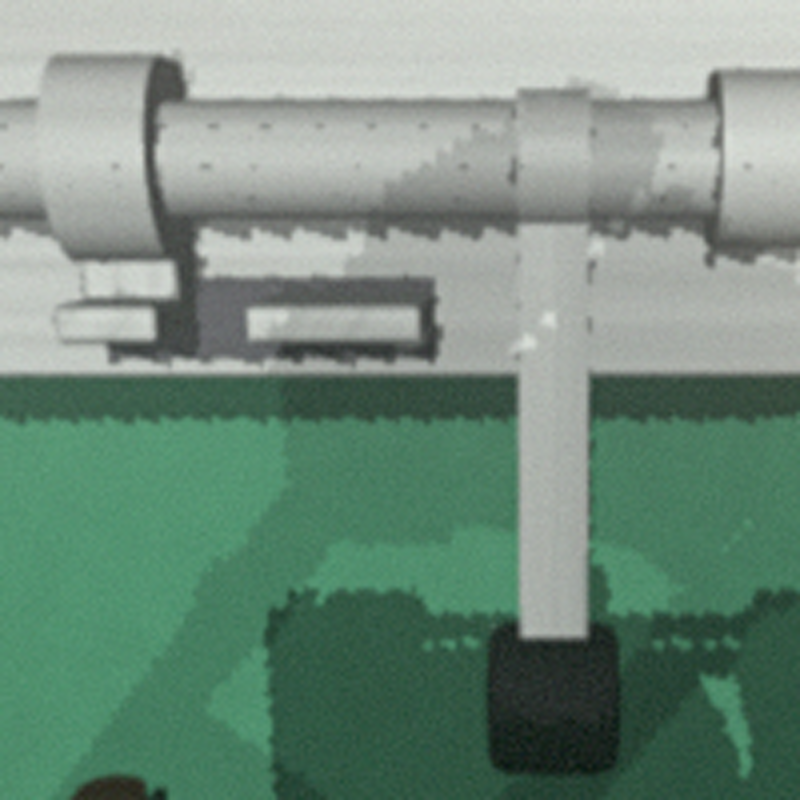

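Knob found at crate (-0.188, -0.076, 0.176), and the notch runs from about y -0.035 to -0.023, so I expect the stop near bolt 0.057. Next I descend and pinch gently.

Run:
```python
from h import *
K=np.array([-.188,-.0764,.176])
go(K,.08); print(r.sense()['clock'],gp(),fc())
r.grab(8); s=r.sense(); print(s['clock'],s['opening'],gp(),fc())
r.wait(.2); print(fc())
snap('side','side2');crop('side2','e2',180,60,380,210,4)
```

```text
3.175 [-0.18791316 -0.07644788  0.17684173] [0.27795895 0.2964632  1.47389289]
4.2167 0.019919780505753385 [-0.18801249 -0.07644423  0.17599219] [ 0.52534333  0.30959975 -0.4274254 ]
[-0.24646387  0.64824943  0.50109539]
```

View pics/e2.png

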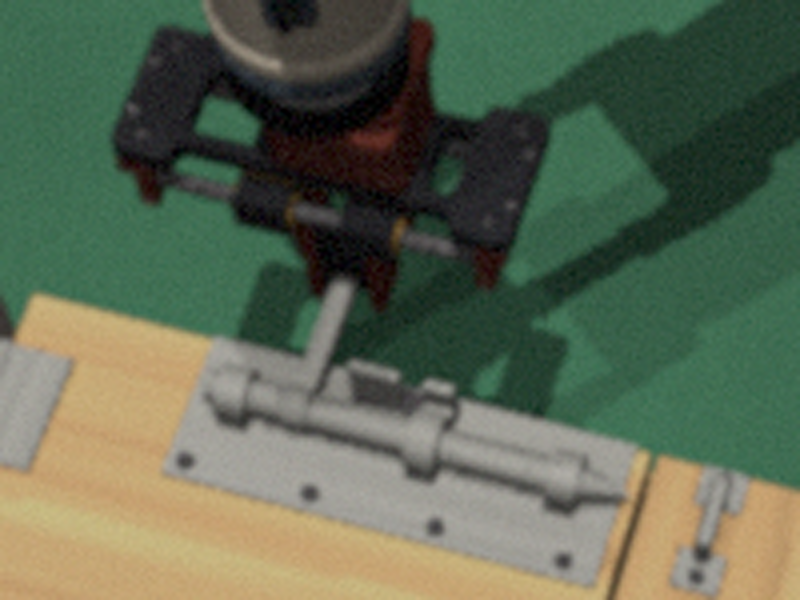

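The pinch holds at 20 mm opening, with the handle arm coming out between the fingers. Now I lift along the arc.

Run:
```python
from h import *
ax=np.array([-.108,0,.176]); y=gp()[1]; off=0.
for th in np.arange(.16,1.29,.16):
    u=np.array([-np.cos(th),0,np.sin(th)]); t=np.array([np.sin(th),0,np.cos(th)])
    go(ax+(.080+off)*u+[0,y,0],.06)
    f=fc(); s=r.sense(); g=gp()
    print(round(s['clock'],2),round(th,2),g.round(4),'f',f.round(1),'rad',round(f@u,1),'tan',round(f@t,1),round(s['opening'],4))
    off+=np.clip((f@u)*1e-4,-.0008,.0008)
    if abs(f).max()>15: break
r.wait(.2);print(fc())
snap('side','side3');crop('side3','f2',180,60,380,210,4)
snap('scene','scene3');crop('scene3','f1',130,140,330,290,4)
```

```text
4.83 0.16 [-0.187  -0.0763  0.1898] f [-1.6  0.4  1.2] rad 1.7 tan 0.9 0.0199
5.2 0.32 [-0.1839 -0.0763  0.2022] f [-1.   1.5  2. ] rad 1.5 tan 1.6 0.0198
5.57 0.48 [-0.179  -0.0763  0.2139] f [-0.2  0.4  3. ] rad 1.6 tan 2.6 0.0201
5.93 0.64 [-0.1722 -0.0763  0.2247] f [1.3 1.1 1.8] rad 0.0 tan 2.2 0.02
6.3 0.8 [-0.1638 -0.0764  0.2342] f [0.6 0.4 0.9] rad 0.3 tan 1.1 0.0198
6.67 0.96 [-0.1539 -0.0764  0.2422] f [-0.1  0.4  0.4] rad 0.4 tan 0.1 0.0198
7.03 1.12 [-0.1428 -0.0764  0.2487] f [0.7 0.8 0.4] rad 0.1 tan 0.8 0.02
7.4 1.28 [-0.1308 -0.0764  0.2534] f [0.6 1.  0.2] rad 0.1 tan 0.7 0.0197
[1.04171462 0.88023471 0.19837711]
```

View pics/f2.png

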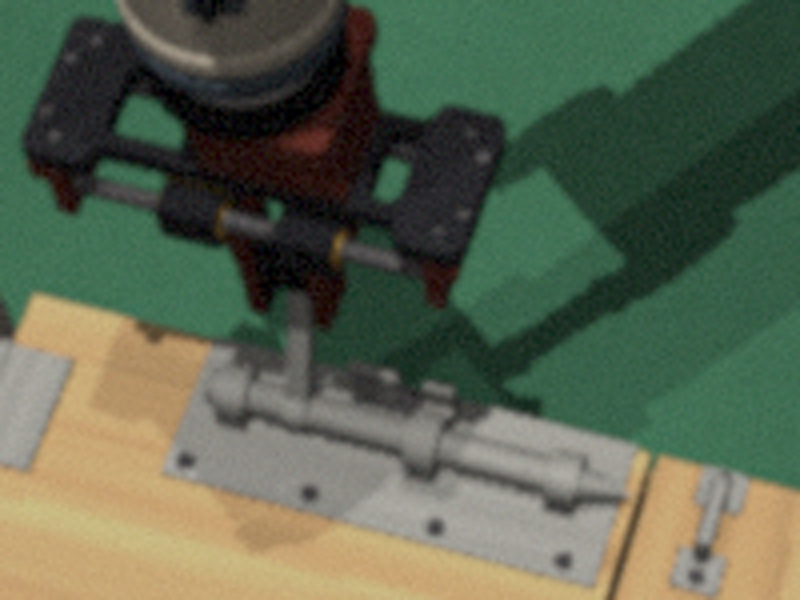

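View pics/f1.png

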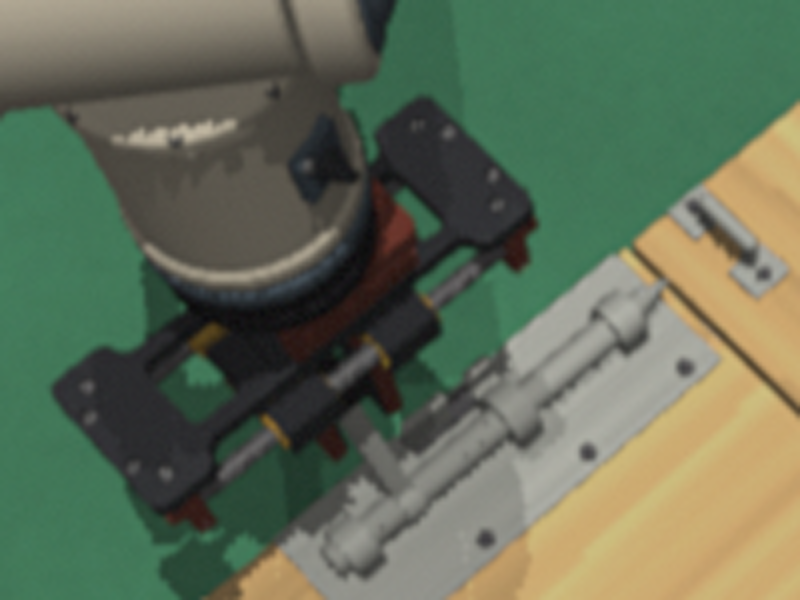

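The handle is up and the forces were small. Now I firm up the grip and slide, with force watched at each step.

Run:
```python
from h import *
r.grab(35); g0=gp(); s=r.sense(); print(s['clock'],s['opening'],g0.round(4),fc().round(2))
th=1.28; T=np.array([-.108-.08*np.cos(th),g0[1],.176+.08*np.sin(th)]); T[[0,2]]=g0[[0,2]]
for y in np.arange(g0[1]+.006,-.0415,.006):
    T[1]=y; go(T,.04); f=fc(); print(round(r.sense()['clock'],2),gp().round(4),f.round(1))
    if abs(f).max()>14: break
    T[2]+=np.clip(f[2]*1.5e-4,-.001,.001)
```

```text
7.9167 0.019656161794258557 [-0.1311 -0.0764  0.2533] [1.36 0.99 0.17]
8.22 [-0.1311 -0.0703  0.2533] [ 1.5 -1.3 -0.2]
8.52 [-0.131  -0.064   0.2533] [ 1.9 -0.2 -0.5]
8.82 [-0.1311 -0.0579  0.2533] [1.4 0.  0.1]
9.12 [-0.131  -0.052   0.2532] [1.4 0.1 0.4]
9.42 [-0.131  -0.046   0.2533] [ 0.3 -1.1  0. ]
```

```bash
cat >> h.py <<'E'
def fav(n=4,dt=.03):
    F=[]
    for _ in range(n): r.wait(dt); F.append(fc())
    return np.mean(F,0)
E
python3 - <<'E'
from h import *
T=gp(); hist=[]
while T[1]<-.018:
    T[1]+=.001; go(T,.01); f=fav(); g=gp(); s=r.sense()
    hist.append(f[1]); print(round(s['clock'],2),'cmd',T.round(4),'act',g[1:].round(4),f.round(1),round(s['opening'],4))
    T[2]+=np.clip(f[2]*1.5e-4,-.001,.001)
    d=hist[-2]-hist[-1] if len(hist)>1 else 0
    if -f[1]>20 or d>3.2: break
np.save('T.npy',T)
E
```

```text
9.84 cmd [-0.131  -0.045   0.2533] act [-0.045   0.2533] [ 1.6 -1.7 -0.2] 0.0198
10.22 cmd [-0.131  -0.044   0.2532] act [-0.044   0.2533] [ 1.6 -2.4 -0.7] 0.0199
10.61 cmd [-0.131  -0.043   0.2531] act [-0.0429  0.2532] [ 1.2 -2.4  0.2] 0.0198
10.99 cmd [-0.131  -0.042   0.2532] act [-0.0419  0.2532] [ 0.6 -1.7  0.6] 0.0195
11.38 cmd [-0.131  -0.041   0.2533] act [-0.0409  0.2532] [ 0.6 -1.7  0.2] 0.0197
11.76 cmd [-0.131  -0.04    0.2533] act [-0.0399  0.2532] [ 1.3 -2.1 -0.5] 0.0194
12.14 cmd [-0.131  -0.039   0.2532] act [-0.0389  0.2532] [ 0.8 -1.9 -0.3] 0.02
12.53 cmd [-0.131  -0.038   0.2532] act [-0.038   0.2532] [ 0.8 -2.3 -0.1] 0.0198
12.91 cmd [-0.131  -0.037   0.2532] act [-0.037   0.2532] [ 1.2 -2.5  0.4] 0.0199
13.29 cmd [-0.131  -0.036   0.2532] act [-0.0361  0.2531] [ 1.1 -4.  -0.7] 0.0197
13.68 cmd [-0.131  -0.035   0.2531] act [-0.0351  0.2531] [ 1.6 -4.7 -1.4] 0.0194
14.06 cmd [-0.131  -0.034   0.2529] act [-0.0342  0.2529] [ 1.4 -4.8 -0.3] 0.0195
14.44 cmd [-0.131  -0.033   0.2529] act [-0.0333  0.2529] [ 1.8 -6.7 -0.5] 0.02
14.82 cmd [-0.131  -0.032   0.2528] act
[... 178 characters left out ...]
526] [ 1.9 -7.9 -1.3] 0.0197
15.97 cmd [-0.131  -0.029   0.2523] act [-0.03    0.2525] [ 2.  -9.2 -0.8] 0.0194
16.36 cmd [-0.131  -0.028   0.2522] act [-0.0291  0.2524] [  2.  -10.1  -1.2] 0.02
16.74 cmd [-0.131 -0.027  0.252] act [-0.0283  0.2524] [  2.3 -10.1  -0.8] 0.0198
17.12 cmd [-0.131  -0.026   0.2519] act [-0.0275  0.2523] [  1.9 -11.4  -0.9] 0.0192
17.51 cmd [-0.131  -0.025   0.2517] act [-0.0267  0.2522] [  2.1 -13.   -1.1] 0.0195
17.89 cmd [-0.131  -0.024   0.2516] act [-0.0258  0.2521] [  2.3 -13.7  -1. ] 0.0197
18.27 cmd [-0.131  -0.023   0.2514] act [-0.0253  0.252 ] [  2.3 -15.5  -0.9] 0.0196
18.66 cmd [-0.131  -0.022   0.2513] act [-0.0249  0.252 ] [  2.5 -19.1  -0.8] 0.0198
```

The force now climbs about 9 N/mm (was about 1), with the arm centre near y = -0.025 (bolt 0.060), so this looks like the stop. I'll nudge on towards 23 N to confirm.

Run:
```python
from h import *
T=np.load('T.npy')
for i in range(4):
    T[1]+=.0005; go(T,.01); f=fav(6); g=gp(); s=r.sense()
    print(round(s['clock'],2),'cmd',T.round(4),'act',g.round(4),f.round(1),round(s['opening'],4))
    if -f[1]>21.8: break
np.save('T.npy',T)
snap('scene','scene4');crop('scene4','g1',180,110,380,260,4)
snap('side','side4');crop('side4','g2',200,60,400,210,4)
```

```text
19.11 cmd [-0.131  -0.0215  0.2511] act [-0.1315 -0.0247  0.252 ] [  2.4 -20.6  -0.8] 0.0196
19.56 cmd [-0.131  -0.021   0.2511] act [-0.1315 -0.0245  0.252 ] [  2.3 -22.3  -1.2] 0.0196
```

View pics/g1.png

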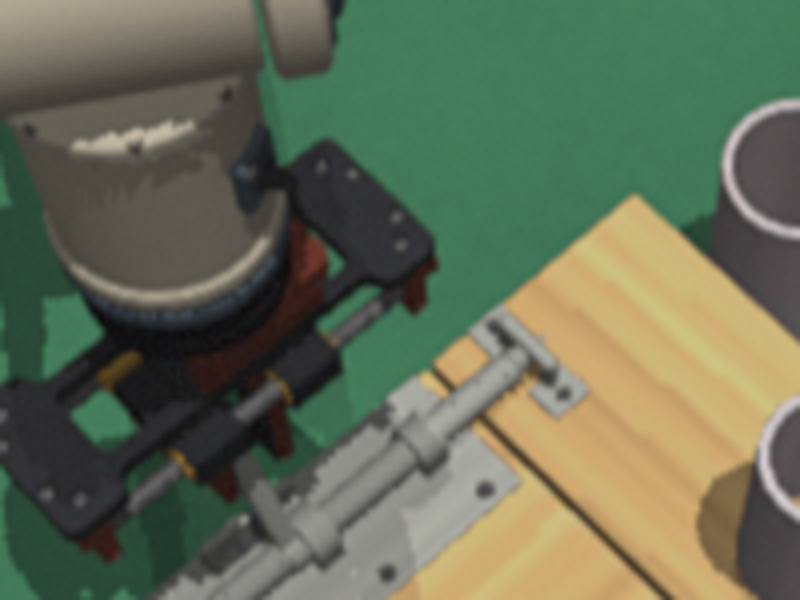

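View pics/g2.png

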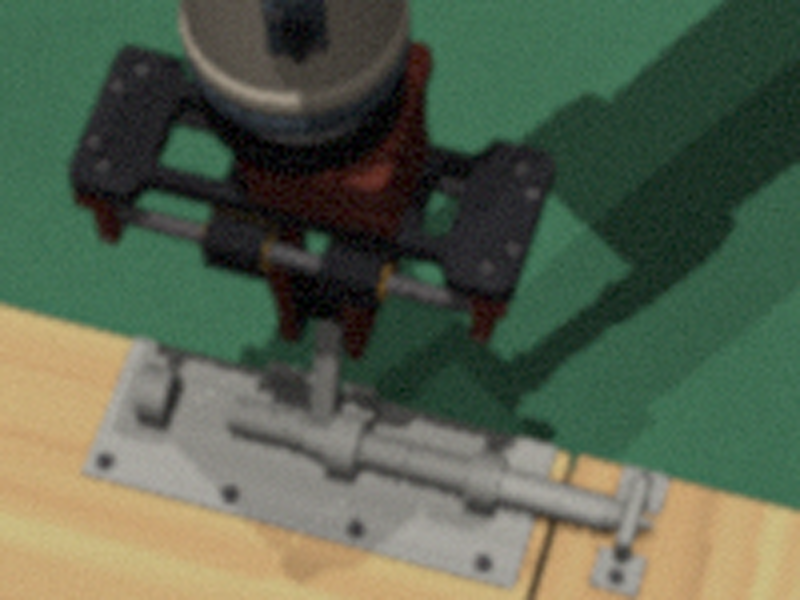

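The rod tip is under the staple (scene crop about (515,360), side crop about (630,515)) and the force is 22 N, so the bolt is home. Now I ease the handle down while holding the push and watching the tangential force.

Run:
```python
from h import *
T=np.load('T.npy'); ax=np.array([-.108,.1754]); rad=.080; ycmd=T[1]
for th in np.arange(1.2,.35,-.1):
    u=np.array([-np.cos(th),0,np.sin(th)]); t=np.array([np.sin(th),0,np.cos(th)])
    P=np.array([ax[0],ycmd,ax[1]])+rad*u
    go(P,.03); f=fav(3); g=gp()
    print(round(r.sense()['clock'],2),round(th,2),'cmd',P.round(4),'act',g.round(4),'f',f.round(1),'rad',round(f@u,1),'tan',round(f@t,1),'thact',round(np.arctan2(g[2]-ax[1],ax[0]-g[0]),3))
    if f@t>9 or abs(f@u)>12: print('STOP'); break
    rad+=np.clip((f@u)*1e-4,-.0008,.0008)
    ycmd+=np.clip((f[1]+21)*1e-4,-.0005,.0005)
np.save('T2.npy',[th,rad,ycmd])
```

```text
20.11 1.2 cmd [-0.137 -0.021  0.25 ] act [-0.1371 -0.0244  0.2506] f [  4.4 -22.4  -3. ] rad -4.4 tan 3.0 thact 1.201
20.62 1.1 cmd [-0.1441 -0.0211  0.2463] act [-0.1443 -0.0244  0.2477] f [  4.1 -22.4   0.2] rad -1.7 tan 3.8 thact 1.105
21.14 1.0 cmd [-0.1509 -0.0213  0.2422] act [-0.1512 -0.0244  0.2442] f [  3.  -20.9   2.3] rad 0.3 tan 3.8 thact 1.01
21.66 0.9 cmd [-0.1574 -0.0213  0.2376] act [-0.1578 -0.0244  0.2401] f [  2.8 -20.9   3.3] rad 0.8 tan 4.3 thact 0.915
22.18 0.8 cmd [-0.1634 -0.0212  0.2324] act [-0.1639 -0.0244  0.2353] f [  1.6 -21.4   4.2] rad 1.9 tan 4.1 thact 0.82
22.69 0.7 cmd [-0.169  -0.0213  0.2267] act [-0.1696 -0.0244  0.2298] f [  0.9 -21.    5.8] rad 3.1 tan 5.0 thact 0.724
23.21 0.6 cmd [-0.174  -0.0213  0.2206] act [-0.1747 -0.0244  0.2238] f [ -0.2 -21.2   6. ] rad 3.5 tan 4.8 thact 0.627
23.73 0.5 cmd [-0.1785 -0.0213  0.2139] act [-0.1793 -0.0245  0.2171] f [ -1.5 -21.4   5.9] rad 4.1 tan 4.4 thact 0.529
24.24 0.4 cmd [-0.1824 -0.0213  0.2068] act [-0.1832 -0.0246  0.2099] f [ -1.8 -21.6   5.2] rad 3.7 tan 4.1 thact 0.43
```

The arm has dropped past 0.8 rad without hitting the rail (actual 0.43), so it is in the notch. I continue down.

Run:
```python
from h import *
th0,rad,ycmd=np.load('T2.npy'); ax=np.array([-.108,.1754]); zp=1
for th in [.3,.2,.1,.05,.0,-.02,-.04,-.06,-.08]:
    u=np.array([-np.cos(th),0,np.sin(th)]); t=np.array([np.sin(th),0,np.cos(th)])
    P=np.array([ax[0],ycmd,ax[1]])+rad*u
    go(P,.03 if th>.04 else .015); f=fav(4); g=gp()
    print(round(r.sense()['clock'],2),round(th,2),'cmd',P.round(4),'act',g.round(4),'f',f.round(1),'tan',round(f@t,1),'thact',round(np.arctan2(g[2]-ax[1],ax[0]-g[0]),3))
    if f@t>9 or abs(f@u)>12: print('STOP'); break
    rad+=np.clip((f@u)*1e-4,-.0008,.0008)
    ycmd+=np.clip((f[1]+20)*1e-4,-.0005,.0005)
np.save('T2.npy',[th,rad,ycmd])
snap('side','side5');crop('side5','h2',200,60,400,210,4)
```

```text
24.79 0.3 cmd [-0.1855 -0.0214  0.1994] act [-0.1864 -0.0246  0.2023] f [ -2.4 -21.4   5.2] tan 4.2 thact 0.33
25.35 0.2 cmd [-0.1879 -0.0215  0.1916] act [-0.1888 -0.0248  0.1943] f [ -2.6 -21.1   4.9] tan 4.3 thact 0.23
25.91 0.1 cmd [-0.1895 -0.0217  0.1836] act [-0.1903 -0.0249  0.1862] f [ -2.1 -21.5   4.5] tan 4.2 thact 0.13
26.32 0.05 cmd [-0.19   -0.0218  0.1795] act [-0.1908 -0.0249  0.1821] f [ -2.8 -20.9   4.1] tan 3.9 thact 0.081
26.88 0.0 cmd [-0.1904 -0.0219  0.1754] act [-0.1912 -0.025   0.1782] f [ -2.7 -20.9   4.6] tan 4.6 thact 0.033
27.27 -0.02 cmd [-0.1907 -0.022   0.1737] act [-0.1914 -0.025   0.1766] f [ -2.3 -20.    5.1] tan 5.1 thact 0.015
27.67 -0.04 cmd [-0.1908 -0.022   0.1721] act [-0.1916 -0.025   0.1749] f [ -2.  -20.3   5.3] tan 5.4 thact -0.005
28.06 -0.06 cmd [-0.1909 -0.022   0.1704] act [-0.1916 -0.025   0.1733] f [ -1.9 -20.    5. ] tan 5.1 thact -0.025
28.45 -0.08 cmd [-0.191  -0.022   0.1687] act [-0.1916 -0.0251  0.1716] f [ -2.1 -20.3   5.1] tan 5.3 thact -0.046
```

View pics/h2.png

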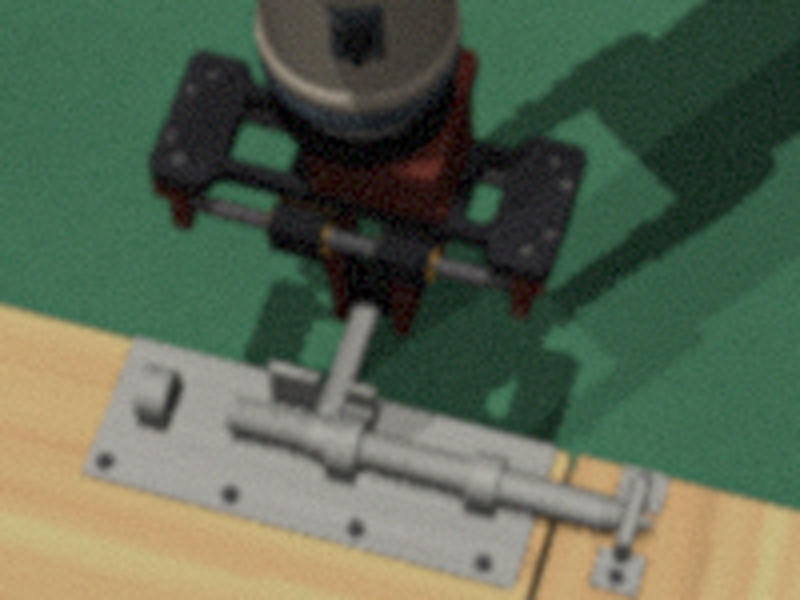

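Run:
```python
from h import *
P=gp(); th0,rad,ycmd=np.load('T2.npy')
P=np.array([-.191,ycmd,.1687])
for i in range(7):
    P[2]-=.001; go(P,.01); f=fav(4); g=gp()
    print(round(r.sense()['clock'],2),'cmd',P.round(4),'act',g.round(4),'f',f.round(1))
    if f[2]>9.5: break
np.save('P.npy',P)
crop('side5','h3',250,120,320,170,10)
s=snap('wrist','wrist5'); crop('wrist5','h4',180,80,380,280,4)
```

```text
28.89 cmd [-0.191  -0.022   0.1677] act [-0.1917 -0.025   0.1712] f [ -2.5 -20.1   7.2]
29.27 cmd [-0.191  -0.022   0.1667] act [-0.1918 -0.025   0.171 ] f [ -4.1 -18.9  10.6]
```

View pics/wrist5.png

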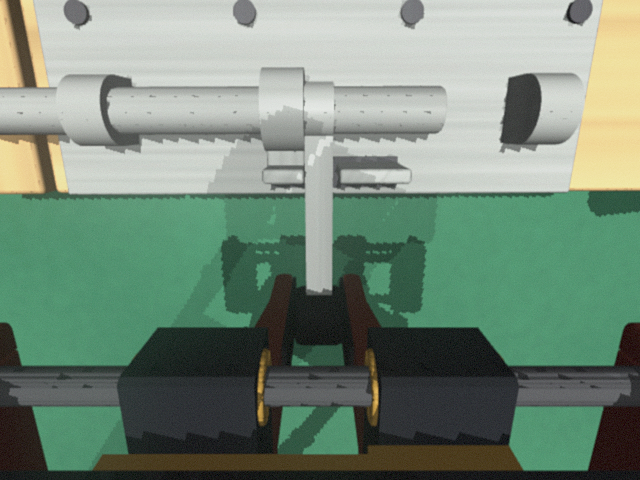

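View pics/h4.png

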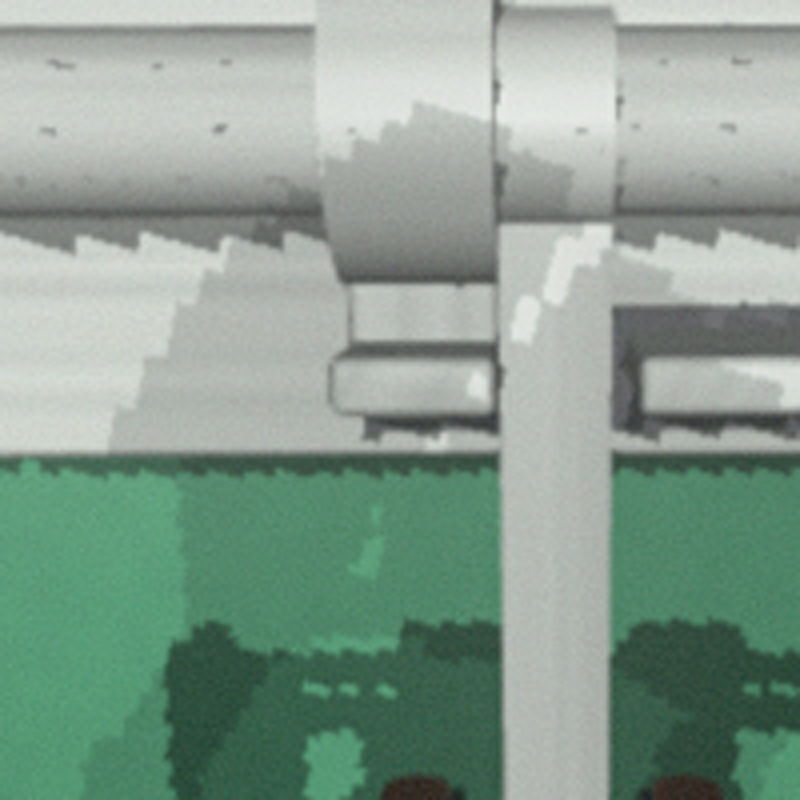

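The arm lies in the notch against the stop post (wrist crop edges at columns 497–612) and the downward force rises sharply at z 0.171, so the handle is right down. I take off the load gently, then release.

Run:
```python
from h import *
P=np.load('P.npy')
P[2]+=.0010
go(P,.01); print(gp().round(4),fav().round(1))
for i in range(10):
    P[1]-=.0006; go(P,.01); f=fav(3); print(round(r.sense()['clock'],2),'cmd',P.round(4),gp().round(4),f.round(1))
    if f[1]>-2: break
np.save('P.npy',P)
```

```text
[-0.1917 -0.025   0.1711] [ -2.7 -19.7   6.3]
30.06 cmd [-0.191  -0.0226  0.1677] [-0.1917 -0.0253  0.1711] [ -3.  -17.    7.4]
30.41 cmd [-0.191  -0.0232  0.1677] [-0.1916 -0.0255  0.1711] [ -3.4 -14.7   8.2]
30.76 cmd [-0.191  -0.0238  0.1677] [-0.1916 -0.0258  0.1711] [ -3.1 -13.2   8.1]
31.11 cmd [-0.191  -0.0244  0.1677] [-0.1916 -0.026   0.171 ] [ -3.4 -11.8   8.9]
31.46 cmd [-0.191  -0.025   0.1677] [-0.1915 -0.0262  0.171 ] [-3.7 -9.2  9.4]
31.81 cmd [-0.191  -0.0256  0.1677] [-0.1915 -0.0265  0.171 ] [-3.9 -6.8  9.2]
32.16 cmd [-0.191  -0.0262  0.1677] [-0.1914 -0.0267  0.1709] [-4.3 -4.8  9.6]
32.51 cmd [-0.191  -0.0268  0.1677] [-0.1914 -0.0269  0.1709] [-4.8 -3.  10.1]
32.86 cmd [-0.191  -0.0274  0.1677] [-0.1914 -0.0272  0.1709] [-4.8 -1.2 10.9]
```

Run:
```python
from h import *
P=np.load('P.npy')
for i in range(8):
    P[2]+=.0006; P[0]+=-.0003 if fc()[0]<-1.5 else 0; go(P,.01); f=fav(3); print(round(r.sense()['clock'],2),'cmd',P.round(4),gp().round(4),f.round(1))
    if f[2]<3.5: break
r.grab(10); f=fav(); print('soft',gp().round(4),f.round(1))
r.let_go(); f=fav(); print(round(r.sense()['clock'],2),'open',r.sense()['opening'],gp().round(4),f.round(1))
np.save('P.npy',P)
snap('side','side6');crop('side6','i2',200,60,400,210,4)
snap('wrist','wrist6')
```

```text
33.21 cmd [-0.1913 -0.0274  0.1683] [-0.1915 -0.0272  0.171 ] [-2.7 -1.5  8.5]
33.56 cmd [-0.1916 -0.0274  0.1689] [-0.1915 -0.0272  0.171 ] [-0.6 -1.   7.4]
33.91 cmd [-0.1916 -0.0274  0.1695] [-0.1915 -0.0273  0.1711] [ 0.4 -1.5  6.9]
34.26 cmd [-0.1916 -0.0274  0.1701] [-0.1914 -0.0273  0.1711] [ 0.7 -1.5  6.2]
34.61 cmd [-0.1916 -0.0274  0.1707] [-0.1914 -0.0273  0.1711] [ 2.4 -2.   5.4]
34.96 cmd [-0.1916 -0.0274  0.1713] [-0.1914 -0.0274  0.1713] [ 4.9 -1.9  3.3]
soft [-0.1914 -0.0274  0.1712] [ 5.  -2.7  3.1]
36.57 open 0.08758566823064091 [-0.1916 -0.0274  0.1713] [ 0.7 -0.1 -0.3]
```

View pics/wrist6.png

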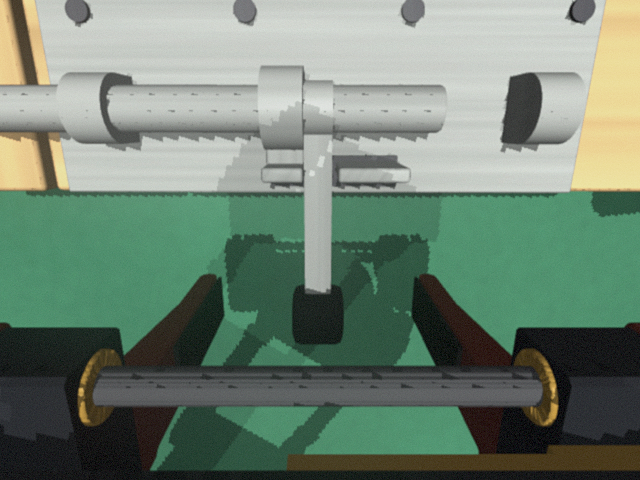

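View pics/i2.png

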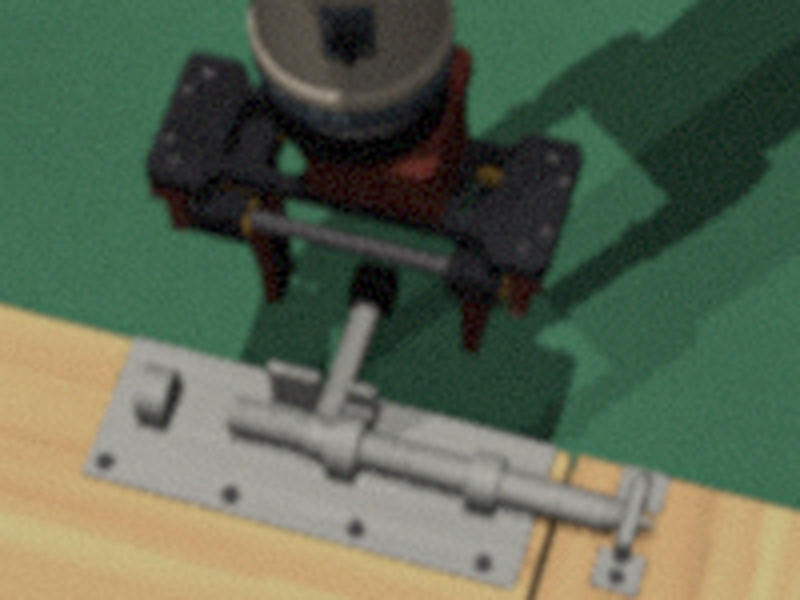

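Released with the forces at zero. The knob at (318,315) in the wrist view is clear of the open fingers. I retreat straight up and check.

Run:
```python
from h import *
P=np.load('P.npy'); go(P+[0,0,.12],.12); go(P+[-.12,0,.12],.15); r.wait(.3); print(r.sense()['clock'],fc().round(1))
S=snap('scene','scene7');crop('scene7','j1',180,150,380,300,4)
D=snap('side','side7');crop('side7','j2',200,80,400,230,4)
```

```text
39.0667 [-0.7  1.1 -0.3]
```

View pics/j1.png

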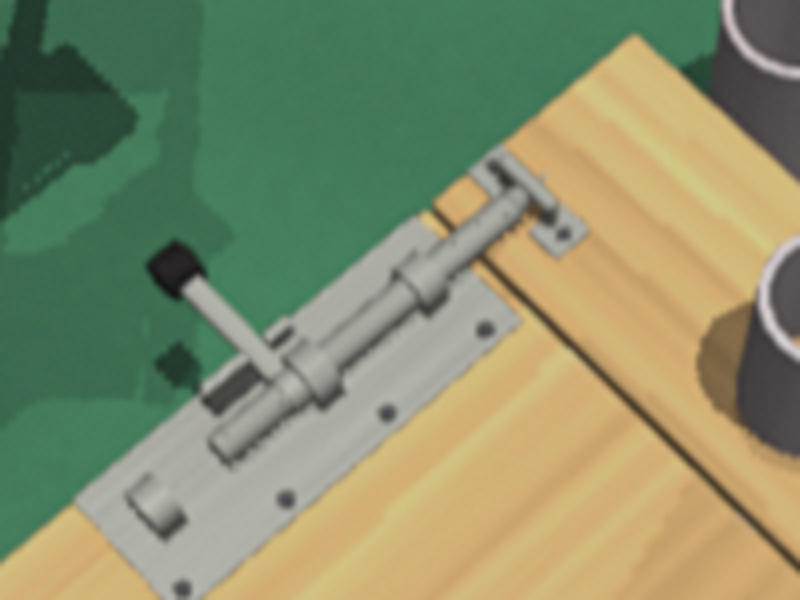

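View pics/j2.png

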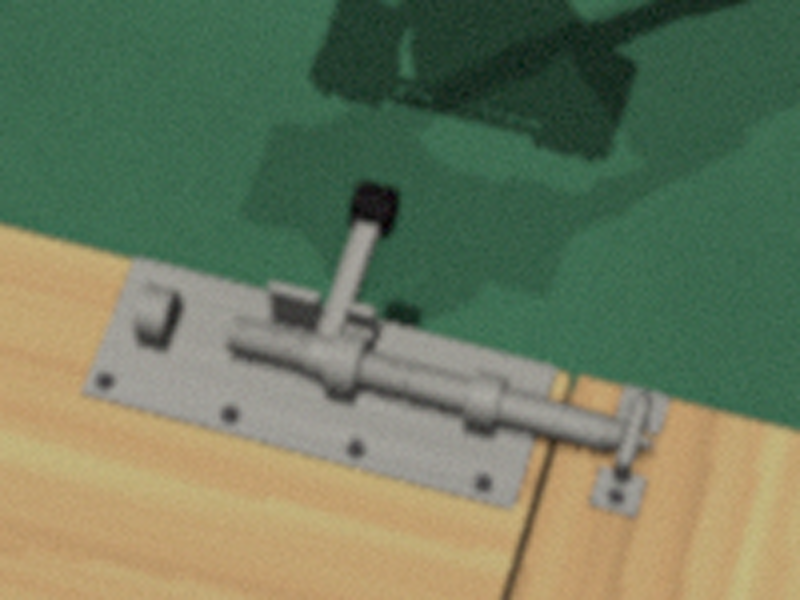

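View pics/scene7.png

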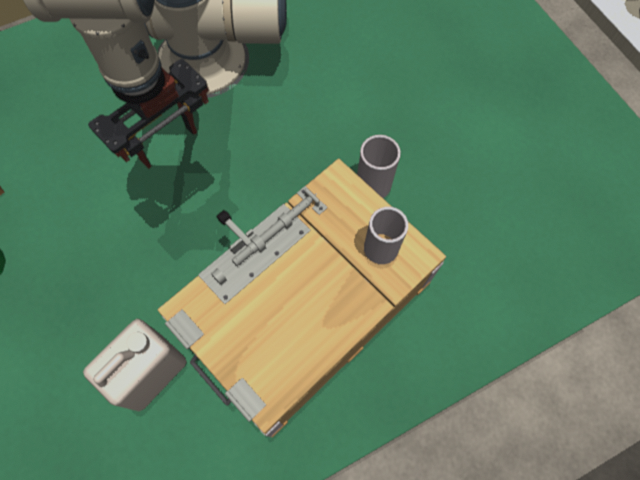

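Run:
```python
from h import *
S=load('scene7');D=load('side7')
print('knob',loc(tri([(S,180+176/4,150+269/4),(D,200+375/4,80+207/4)])).round(4))
print('armroot',loc(tri([(S,180+285/4,150+385/4),(D,200+328/4,80+335/4)])).round(4))
print(fc().round(1), r.sense()['clock'])
```

```text
knob [-0.1879 -0.0262  0.176 ]
armroot [-0.1133 -0.0268  0.1791]
[-0.6  0.8  0.3] 39.1667
```

Everything else stands where it was. The knob height reads 0.176, the same as at the start, though the lid should have drawn down a little. I'll check it with dark-blob centroids before handing in.

Run:
```python
from h import *
def cen(fn,x,y,h=11):
    im=load(fn)['frame'].astype(int)[y-h:y+h,x-h:x+h]; m=(im.max(2)<62).astype(np.uint8)
    n,l,st,ce=cv2.connectedComponentsWithStats(m); k=1+np.argmax(st[1:,4]); return ce[k]+[x-h,y-h],st[k,4]
for a,b,q,e in [('scene0','side0',(202,234),(268,125)),('scene7','side7',(224,217),(294,132))]:
    u,n=cen(a,*q);v,m=cen(b,*e); print(u,n,v,m,loc(tri([(load(a),*u),(load(b),*v)])).round(4))
crop('side7','k1',250,115,330,175,10); crop('scene7','k2',210,200,290,260,10)
# hypothesised knob projections after for z
S=load('scene7');D=load('side7')
for z in (.170,.173,.176): print(z,proj(S,w([-.188,-.0265,z])),proj(D,w([-.188,-.0265,z])))
```

```text
[201.89380531 233.56637168] 113 [268.29411765 124.42016807] 119 [-0.1895 -0.076   0.1772]
[223.02608696 216.65217391] 115 [293.37795276 131.06299213] 127 [-0.1891 -0.0271  0.1769]
0.17 [[224.32721402 218.55345598]] [[293.73047483 133.48908702]]
0.173 [[224.06840749 217.87975521]] [[293.65337046 132.64136579]]
0.176 [[223.80811786 217.20219377]] [[293.57585864 131.789165  ]]
```

View pics/k1.png

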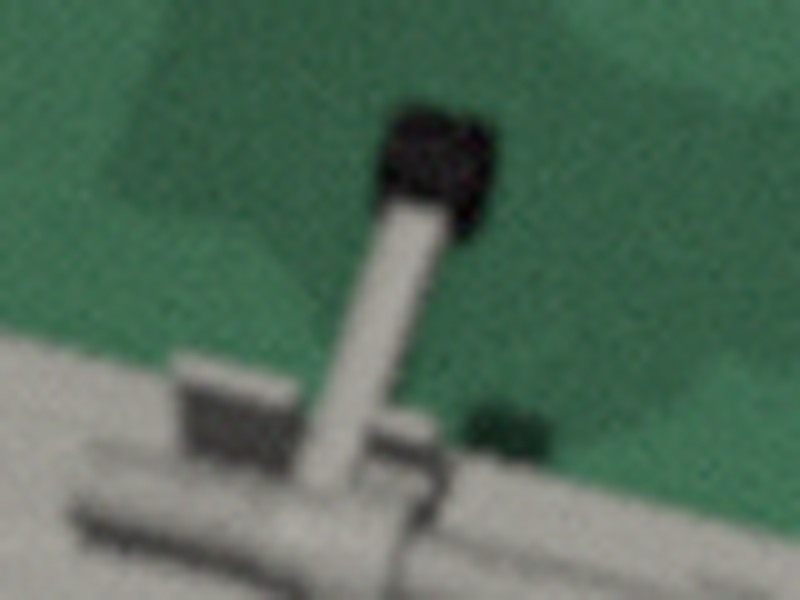

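The height is unchanged to about 1 mm, which fits the handle being down. There is time for a gentle tap on the knob from above with closed fingers, under 6 N, to confirm nothing is left to drop.

Run:
```python
from h import *
P=np.load('P.npy'); y=-.0268
go([-.188,y,.29],.2); r.grab(5); print(round(r.sense()['clock'],2),r.sense()['opening'])
P=np.array([-.188,y,.213]); go(P,.12); f0=fav(); print('base',gp().round(4),f0.round(1))
for i in range(14):
    P[2]-=.001; go(P,.015); f=fav(2); 
    if f[2]-f0[2]>1 or i%4==0: print(round(r.sense()['clock'],2),'tip z',round(gp()[2]-.019,4),(f-f0).round(1))
    if f[2]-f0[2]>5: break
go([-.188,y,.29],.15); r.wait(.2); print(r.sense()['clock'])
```

```text
41.27 0.0005807934293915558
base [-0.1879 -0.0269  0.2143] [ 0.1 -0.1 -0.3]
42.52 tip z 0.1932 [-0.5  0.5  0.1]
43.78 tip z 0.189 [0.1 0.3 0.1]
45.05 tip z 0.185 [-0.1  0.7  0.2]
45.37 tip z 0.1845 [-1.   0.4  4.3]
45.68 tip z 0.1842 [-1.7  0.9  8.2]
46.6167
```

The knob top was met at z 0.1845, so its centre is at about 0.1725 (2–4 mm lower than at the start), and it did not yield under 8 N. The handle is right down. I back away, take a last look and hand in.

Run:
```python
from h import *
go([-.30,-.0268,.30],.15); r.wait(.3)
S=snap('scene','scene8'); crop('scene8','m1',140,120,460,360,2); print(fc().round(1), r.sense()['clock'])
```

```text
[-0.5 -0.2 -0.2] 47.8667
```

View pics/m1.png

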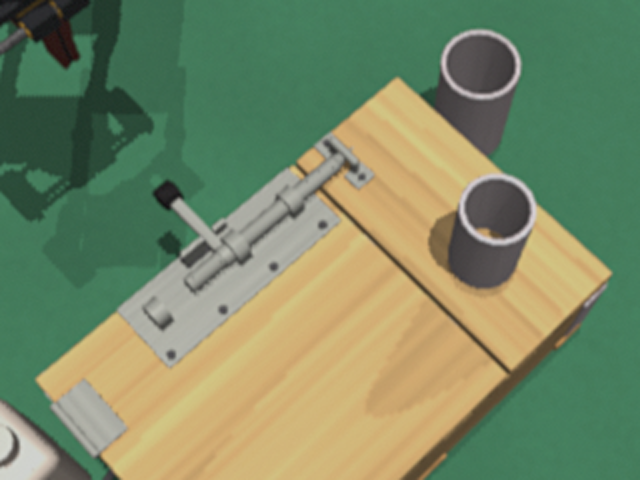

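The crop shows the rod under the staple at (345,155), the handle down in the notch with the knob at (168,193), and the gripper clear.

```bash
python3 -c "
from station import r
print(r.hand_in())"
```

```text
the job is handed in; nothing more can be done
None
```

The crate lid is bolted shut and the job is handed in at about 48 s on the robot's clock. No verdict was reported.

- **Lift and slide:** I pinched the knob, lifted the handle to 1.28 rad and slid the bolt until the force climbed steeply. That was at bolt position about 0.060, and I held 22 N there against the seal.
- **Lowering and release:** I eased the handle down into the notch, pressing on the knob with no more than about 11 N. Then I took the load off and let go.
- **Last checks:** The pictures show the rod under the staple, the arm in the notch, the sleeves and can where they were, and the gripper clear.
- **Extra touch after letting go:** I tapped the knob from above with the closed fingers to make sure nothing was left to drop. It did not give; the push reached 8 N, a little over the 6 N I had intended.
- **Disagreement:** The two cameras put the knob at about z 0.176, but the tap put it at about 0.1725. I trusted the tap, since a lid drawn down 2 to 6 mm would put it there.

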